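Fold down the spoon box flap and tuck it under its lip

ROBOT

A 7-joint arm with a two-finger parallel gripper is mounted at the origin on the work surface. World frame = base frame: x ahead of the robot, y to its left, z up, the work surface at z = 0. Lengths are in mm, angles in rad, forces in N, time in s.
With the tool pointing down it reaches from about 350 to 900 mm from the base axis. Payload 8.1 kg.
Tool frame: the origin (TCP) lies at the very end of the fingers, on their centre line; the grasp point (between the pads) lies 19 mm behind it; y points along the fingers, z is the direction in which the jaws open and shut, and the axes are right-handed (so a half turn about y gives the same grasp; the last joint's range is limited). The gripper opens to 85 mm and grips with 20 to 120 N. Pads are 22 mm wide; open, the fingers measure 114 mm over their backs; the gripper's body (76 mm by 85 mm) begins 54 mm behind the grasp point. The pads swing forward as they close: fully open they stand 13 mm farther back than shut.
Start: joints at [-1.22, 0.434, 0.025, 1.573, -0.012, 1.134, -0.075], TCP at [274.018, 561.743, 231.323] pointing down, gripper open.
Joint ranges: [-2.62, 2.62], [-0.44, 2.09], [-1.27, 1.32], [0.08, 2.57], [-1.32, 4.46], [0.12, 2], [-2.74, 2.74]. Speed limits (rad/s): [2.22, 2.22, 3.01, 3.01, 3.14, 3.14, 3.14].

INTERFACE

Orientations are given as [roll, pitch, yaw] about the fixed x, y, z axes, in that order (R = Rz(yaw) Ry(pitch) Rx(roll)).
In Python, from cell import * gives the robot as it stands.
- The arm moves only by the tool play_rows, never from a script. Its argument "deltas" is one flat list of numbers, 7 for each row, row after row: the shift along the tool's x, y, z in m, then the turn, a rotation vector about the tool's x, y, z in degrees, then the closure in counts, from 0 (fully open) to 255 (shut). In form: [x, y, z, ax, ay, az, gripper, x, y, z, ax, ay, az, gripper, ...]. A call has 1 to 12 rows; each row is the pose to reach, as a shift and turn from the pose measured when the call began, along the tool's axes at that moment; what a row does not reach only later rows make up. A row lasts 1/8 s, in which the tool goes at most 62.5 mm and 10.7 degrees, less where a joint would pass 70% of its speed; a pose out of reach is approached as far as the arm can. A call with a gripper value outside its range is refused whole. The fingers move at their own pace and stop on an object; "grip_force" is the grip in N (left out, the last holds). Time passes only in rows, so rows that repeat a pose let the fingers close. It gives the time, the measured TCP pose, the force and the opening at its end, in the units of the state.
- read_state(): the state, without advancing time (a new reading comes with each control period).
- grab_frame(name): name is "scene" or "top" or "wrist"; returns the picture (420x560x3 uint8, red, green, blue); there is no depth.
- get_calibration(name): a dict with "fx", "fy", "cx", "cy" (pixels), "extrinsics" (4x4, takes a point from camera to world coordinates). Camera axes: x right, y up, looking along -z (the intrinsics and any distortion apply to the point x, -y, -z); pixel columns grow to the right and rows downward; lengths in mm; the calibration is good to about 2 mm. A picture is of the moment at which its call begins: read the wrist's pose just before it. get_calibration takes no time and is no camera call; for the wrist camera it gives the pose at the moment of the call.
- close_job(): hands the job in, once; it reports no verdict.
Trained networks look in the newest picture that a camera, given by its name, has taken for a name from the list of things; names that differ only in an ending like _2 or _b are one class to them, and where a whole thing is asked for, a point or a joint stands for the part that bears it (a point fixed in the world has none). Each returns a list of dicts, best first, with "confidence" (0 to 1); they miss things now and then, are a little off and sometimes report something else, mostly with a low value. They report only what shows in the picture. A call takes as long as a camera call.
- search_frame(camera, name): "location" ([x, y, z] in mm, in world coordinates, good to about 4 mm: the middle of the surface that is visible of it).
- landmark_of(camera, name): "location" ([x, y, z] in mm, in world coordinates, good to about 4 mm: a listed point, or the origin of a listed thing).
The state is a dict: "time": time; "qpos": joint angles; "qd": joint speeds; "joint_efforts": joint torques, N m; "tcp_pos": TCP position; "tool_rot": TCP orientation; "force": force on the tool from outside, world axes, zero at the start; "torque": the same for the moment, N m; "finger_gap": finger opening in mm.
Only numpy, scipy, OpenCV 4.12 (cv2) and the standard library are available. Lean on these libraries where they do the work, as an engineer would, in place of code of your own. Each camera call takes 0.05 s, during which the arm holds its last target.

TASK

Shut the plywood spoon box: push its raised, springy flap over until it lies flat on the box and, keeping it pressed down, push it by its batten all the way home so that its free edge is tucked beneath the wooden lip and stays there. Only press and push with the fingertips: do not pinch the batten or the flap's edge, do not lift the box or shove it from its place, leave everything else on the bench where it stands, and end clear of it all.

Things in the scene. Friction and masses are not known exactly. Their poses are not given: they have to be found in the camera images.
- box: Open plywood box of spoons, 200 mm long (its x), 150 mm wide (its y), rim 70 mm above the bench, 1.8 to 2.9 kg, standing loose. Origin: centre of the underside; z up; +x points from the hinge end (nearer the robot) to the lip end. A back board, x = 100 to 110 mm, 85 mm high, carries the fixed lip across the whole width.
- hinge_mid (a point): Middle of the flap's hinge axis, which runs along the box's y at box x = -85 mm + runner, box z = 73 mm. The flap turns about it: a plywood plate 4 mm thick centred on the axis height, 130 mm wide, free edge 150 mm from the axis; flat, its top is 75 mm above the bench. Axes as the box.
- lip_edge (a point): Middle of the lower edge of the retaining lip, on the side facing the hinge: x = 80 mm, z = 80 mm in the box. The lip is a 5 mm thick board reaching from x = 100 mm back to x = 80 mm; its underside is 5 mm above the top of the flat flap. Axes as the box.
- batten (a point): Middle of the batten's top edge, on its hinge-side face. The wooden batten crosses the flap's outer face (towards the hinge end when raised, on top when flat): 90 mm long (y), 10 mm wide, 14 mm high above the plate; hinge-side face 110 mm from the hinge axis. Here x runs along the flap to its free edge, z out of its outer face; 16 mm above the plate's mid-plane.
- flap_edge (a point): Middle of the flap's free edge, 150 mm from the hinge axis, at mid-thickness. Axes as batten.
- flap (a joint): Flap angle, rad: 0 = flat on the box, 1.57 = upright, grows as it opens, stop at 1.75. A spring (0.2 N m/rad, at rest near 1.35) with slight friction raises it again when let go flat; about 3 N just on the batten's hinge side holds it flat. Starts raised at 1.2 to 1.5. Tucked, it rises against the lip and reads about 0.04.
- runner (a joint): How far the flap's hinge has slid towards the lip, m: 0 to 0.030 (end stop), against about 3 N of friction, staying where it is left. At 0 the flat flap's edge is 15 mm short of the lip; at 0.015 it is at the lip's edge; at 0.030 it is 15 mm beneath it. Starts at 0 to 0.007.
- cup: Open terracotta cup, 64 mm across, 70 mm high, near the box's -y side. Origin at the middle of the underside.
- jar: Closed glass jar, 60 mm across, 85 mm high, near the box's -y side. Origin at the middle of the underside.
- ladle: Stainless ladle lying beside the box's +y side, 256 mm long, 72 mm wide at the bowl, 22 mm high. Origin near its middle, on the bench; x towards the bowl.
- pot: Aluminium pot, 200 mm across, 150 mm high, to the left. Origin at the middle of the underside.
- mortar: Pale clay mortar, 170 mm across, 130 mm high, to the right. Origin at the middle of the underside.
- pestle: Wooden pestle standing on its 56 mm head, 175 mm high, to the right. Origin at the middle of the underside.
- colander: Green plastic colander, 220 mm across, 85 mm high, to the left. Origin at the middle of the underside.

How it is judged (in metres and radians):
On the way, in this order (a step that is already met when the one before it is completed fails the run):
1. the flap is folded down flat on the box, its edge still short of the lip (value of joint flap below 0.09 rad and value of joint runner below 0.015 m), for 0.1 s.
2. the flap's edge is pushed home beneath the lip (value of joint flap below 0.08 rad and value of joint runner above 0.023 m), for 0.2 s.
At the end, for the whole second after the job is handed in: The flap lies within 0.08 rad of flat with its edge at least 8 mm beneath the lip (hinge slid more than 23 of 30 mm), still and held by the lip alone; the box stands upright within 40 mm of where it was, and every other thing within 30 mm (all of step 2 and x of flap_edge in the frame of box above 0.087 m and z of flap_edge in the frame of lip_edge below 0.002 m and velocity of joint flap between -0.05 and 0.05 rad/s and linear speed of box below 0.02 m/s and angle between box's own z axis and vertical below 0.05 rad and distance of box from where it was at the start of the episode below 0.04 m and distance of each of cup, jar, ladle, pot, mortar, pestle, colander from where it was at the start of the episode below 0.03 m); the robot touches nothing.
It fails at once if the batten is taken between the fingers (x of the grasp point in the frame of batten between 0.001 and 0.009 m and y of the grasp point in the frame of batten between -0.05 and 0.05 m and z of the grasp point in the frame of batten between -0.016 and 0.01 m).
It fails at once if the flap's free edge is taken between the fingers (x of the grasp point in the frame of flap_edge between -0.03 and 0.01 m and y of the grasp point in the frame of flap_edge between -0.07 and 0.07 m and z of the grasp point in the frame of flap_edge between -0.006 and 0.006 m).
It fails at once if the box is lifted or tipped (height (world z) of box above 0.012 m or angle between box's own z axis and vertical above 0.12 rad).
It fails at once if the box is shoved more than 40 mm from its place (distance of box from where it was at the start of the episode above 0.04 m).
It fails at once if another thing on the bench is shifted or lifted by more than 30 mm (distance of any of cup, jar, ladle, pot, mortar, pestle, colander from where it was at the start of the episode above 0.03 m).
It also fails if it takes over 48 s, if anything falls off the work surface, if the arm or the gripper's body presses on something with over 40 N, if the wrist force passes 120 N, or if a joint passes its speed limit or range.

## Working session

There is one attempt and no reset: what is moved stays moved. The work goes in short steps, Python scripts to look and compute and a tool call to move; the robot and the scene stay as the last step left them, time stands still between calls to the robot, and variables do not carry over. Pictures are saved under pics/ and viewed, and the job is handed in when it is done.

Besides the shell and the picture viewer there is one more tool, called after "Call:" as name(argument=value, ...), one argument or row to a line, values as JSON. play_rows: Moves the arm, as the interface text tells. Its arguments: {"type":"object","properties":{"deltas":{"type":"array","items":{"type":"number"}},"grip_force":{"type":"number"}},"required":["deltas"]}

```bash
ls; mkdir -p pics
python3 - <<'E'
from cell import *
import cv2
s=read_state();print(s)
for c in ["scene","top"]:
    im=grab_frame(c);cv2.imwrite(f"pics/{c}0.png",im[:,:,::-1])
    for n in ["box","hinge_mid","lip_edge","batten","flap_edge","cup","jar","ladle","pot","mortar","pestle","colander"]:
        try:
            r=landmark_of(c,n);print(c,n,[(([round(float(v)) for v in d["location"]]),round(d["confidence"],2)) for d in r[:2]])
        except Exception as e: print(n,e)
print(read_state()["time"])
E
```

```text
pics
{'time': 0.0, 'qpos': array([-1.21955952,  0.43524481,  0.02494259,  1.57410817, -0.01160426,
        1.13400325, -0.07506037]), 'qd': array([-0.0018578 , -0.00069233, -0.00181559, -0.00174063,  0.00048157,
       -0.00057148,  0.0001496 ]), 'joint_efforts': array([ 3.93029895e-04, -6.70458698e+01,  1.02554619e+00, -3.16221964e+01,
        1.56664598e-02,  1.19946440e-02, -3.57846932e-05]), 'tcp_pos': array([273.81933   , 561.25188059, 230.50777326]), 'tool_rot': array([-1.57240983e+00, -1.30299028e-04, -4.53841232e-01]), 'force': array([ 0.64811992,  0.18850334, -0.06254773]), 'torque': array([-0.02332889, -0.05136058, -0.02831278]), 'finger_gap': 85.21568211331366}
scene box [([593, -46, -1], 0.97)]
scene hinge_mid [([517, -84, 72], 0.57)]
scene lip_edge [([664, -15, 79], 0.97)]
scene batten [([524, -84, 184], 0.66)]
scene flap_edge [([542, -74, 221], 0.79)]
scene cup [([708, -153, -3], 0.56)]
scene jar [([644, -182, 1], 0.71), ([525, -85, 182], 0.28)]
scene ladle []
scene pot [([645, 478, -2], 0.69)]
scene mortar [([584, -494, 4], 0.61)]
scene pestle [([434, -496, -4], 0.59), ([644, 480, -1], 0.27)]
scene colander [([404, 513, 1], 0.87), ([709, -152, -2], 0.31)]
top box [([593, -50, 0], 0.82)]
top hinge_mid [([516, -86, 70], 0.84)]
top lip_edge [([660, -11, 78], 0.95)]
top batten [([524, -84, 182], 0.6)]
top flap_edge [([543, -70, 220], 0.64)]
top cup [([715, -151, 2], 0.68)]
top jar [([642, -184, -1], 0.52)]
top ladle [([521, 72, -3], 0.94)]
top pot [([638, 482, -2], 0.64)]
top mortar [([584, -496, 3], 0.78)]
top pestle [([435, -498, 0], 0.76), ([639, 482, -3], 0.73)]
top colander [([395, 514, -2], 0.58)]
1.3
```

View pics/scene0.png

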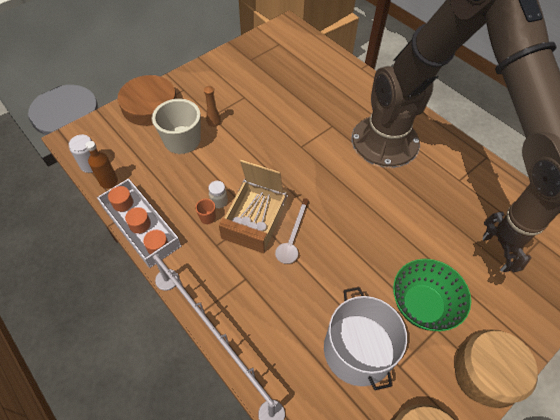

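View pics/top0.png

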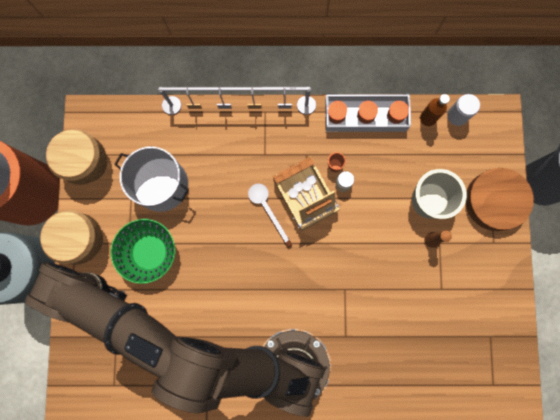

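The box yaw is about 26°, with the hinge near (517,-85) and the flap at about 1.38 rad. I'll move high behind the flap with the fingers shut and turned so that tool x lies along box x.

Call:
play_rows(
  deltas=[0.039,-0.03,-0.043,0,-4.4,0,255,0.078,-0.06,-0.086,0,-8.7,0,255,0.118,-0.09,-0.128,0,-13,0,255,0.157,-0.09,-0.171,0,-17.4,0,255,0.196,-0.09,-0.214,0,-21.8,0,255,0.235,-0.09,-0.257,0,-26.1,0,255,0.275,-0.09,-0.3,0,-30.5,0,255,0.314,-0.09,-0.343,0,-34.9,0,255,0.353,-0.09,-0.385,0,-39.2,0,255,0.392,-0.09,-0.428,0,-43.6,0,255,0.431,-0.09,-0.471,0,-48,0,255,0.471,-0.09,-0.514,0,-52.3,0,255],
  grip_force=40,
)

```text
time: 2.8
tcp_pos: [472.3, -108.5, 321.7]
tool_rot: [-1.571, -0.001, 0.462]
force: [1.7, 1.0, -0.4]
finger_gap: 0.2
```

Call:
play_rows(
  deltas=[0,0,0,0,0,0,255],
)

```text
time: 2.92
tcp_pos: [472.5, -113.2, 321.9]
tool_rot: [-1.573, -0.001, 0.456]
force: [0.2, 0.7, -0.8]
finger_gap: -0.0
```

Run:
```python
from cell import *
import cv2
s=read_state();print(s)
for c in ["wrist","scene","top"]:
    im=grab_frame(c);cv2.imwrite(f"pics/{c}1.png",im[:,:,::-1])
    for n in ["box","hinge_mid","lip_edge","batten","flap_edge"]:
            r=landmark_of(c,n);print(c,n,[(([round(float(v)) for v in d["location"]]),round(d["confidence"],2)) for d in r[:2]])
```

```text
{'time': 2.925, 'qpos': array([-0.31314757,  0.12801677,  0.50284194,  1.78868869, -0.06373801,
        1.23912569,  2.2338764 ]), 'qd': array([-0.02291103, -0.01527505, -0.06861189,  0.01792009, -0.02206929,
        0.00895149, -0.05206702]), 'joint_efforts': array([  1.89218983, -38.07772279,   4.029589  , -33.66876483,
         0.28930902,  -0.24827546,   1.89595923]), 'tcp_pos': array([ 472.4585509 , -113.23167067,  321.92042246]), 'tool_rot': array([-1.57309148e+00, -8.90630173e-04,  4.56196279e-01]), 'force': array([ 0.19995015,  0.68415836, -0.76072507]), 'torque': array([ 0.02759387,  0.03333673, -0.02637927]), 'finger_gap': -0.035843993756477545}
wrist box [([590, -48, 1], 0.91), ([658, -4, 81], 0.36)]
wrist hinge_mid [([518, -88, 72], 0.58), ([520, 75, 1], 0.46)]
wrist lip_edge [([519, 72, -1], 0.71)]
wrist batten [([525, -83, 183], 0.58)]
wrist flap_edge [([660, -6, 82], 0.66)]
scene box [([592, -46, -4], 0.9), ([400, 512, 1], 0.44)]
scene hinge_mid [([516, -84, 74], 0.72)]
scene lip_edge [([665, -14, 82], 0.72)]
scene batten [([526, -84, 181], 0.58)]
scene flap_edge [([543, -75, 220], 0.96)]
top box [([598, -50, 0], 0.65)]
top hinge_mid [([518, -87, 74], 0.53)]
top lip_edge [([661, -8, 76], 0.87)]
top batten [([526, -83, 185], 0.52)]
top flap_edge [([543, -71, 224], 0.55)]
```

View pics/wrist1.png

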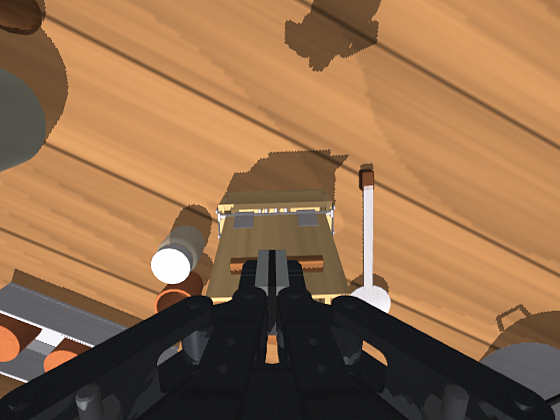

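The wrist view shows the flap's outer face: the hinge line at row ~213 (cols 218–333) and the batten at row ~263 (cols 231–323). Both are parallel to the image rows. I'll turn these pixels into positions to check yaw and centre.

```bash
cat > h.py <<'E'
import numpy as np
from cell import *
def ray(c,u,v,z):
    K=get_calibration(c);E=np.array(K["extrinsics"])
    d=E[:3,:3]@np.array([(u-K["cx"])/K["fx"],-(v-K["cy"])/K["fy"],-1.]);o=E[:3,3]
    return o+d*(z-o[2])/d[2]
def proj(c,p):
    K=get_calibration(c);E=np.linalg.inv(np.array(K["extrinsics"]))
    q=E[:3,:3]@p+E[:3,3];return K["cx"]+K["fx"]*q[0]/-q[2],K["cy"]-K["fy"]*q[1]/-q[2]
E
python3 - <<'E'
from h import *
import cv2
K=get_calibration("wrist");print(K)
a=ray("wrist",218,213,73);b=ray("wrist",333,213,73);print("hinge",a,b,(a+b)/2)
a=ray("wrist",231,263,183);b=ray("wrist",323,263,183);print("bat",a,b,(a+b)/2,np.linalg.norm(b-a))
im=cv2.imread("pics/wrist1.png");cv2.imwrite("pics/w1c.png",cv2.resize(im[180:330,130:410],None,fx=2.8,fy=2.8,interpolation=2))
E
```

```text
{'fx': 313.12607974822015, 'fy': 313.12607974822015, 'cx': 271.6478858270668, 'cy': 208.13248929282867, 'extrinsics': array([[-4.46753543e-01, -8.56072746e-01, -2.59905224e-01,
         4.06263963e+02],
       [ 8.94657017e-01, -4.27585661e-01, -1.29457810e-01,
        -1.41583036e+02],
       [-3.06444278e-04, -2.90361768e-01,  9.56916898e-01,
         4.63010131e+02],
       [ 0.00000000e+00,  0.00000000e+00,  0.00000000e+00,
         1.00000000e+00]])}
hinge [ 549.49692167 -148.61741872   73.        ] [482.2946994  -14.07305978  73.        ] [515.89581053 -81.34523925  73.        ]
bat [ 550.87585207 -114.31036077  183.        ] [510.29758159 -33.0808594  183.        ] [530.58671683 -73.69561009 183.        ] 90.80103483546576
```

View pics/w1c.png

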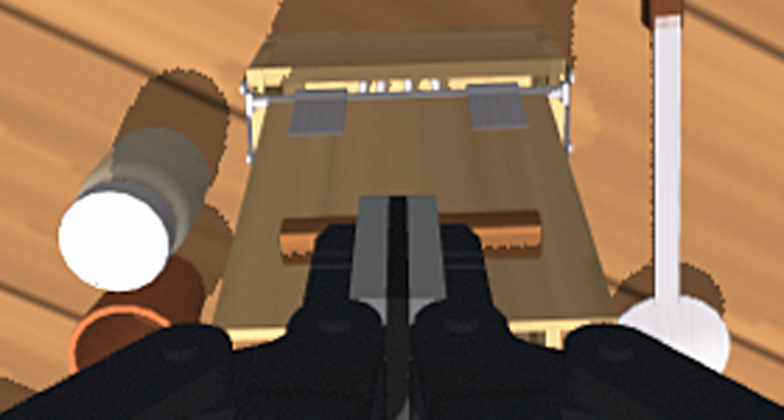

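Call:
play_rows(
  deltas=[0,0.03,0.003,0,0,0,255,0,0.07,0.006,0,0,0,255,0,0.11,0.006,0,0,0,255,0,0.145,0.006,0,0,0,255,0,0.16,0.006,0,0,0,255,0.01,0.16,0.006,0,0,0,255,0.02,0.16,0.006,0,0,0,255,0.03,0.16,0.006,0,0,0,255,0.035,0.16,0.006,0,0,0,255,0.035,0.16,0.006,0,0,0,255],
)

```text
time: 5.08
tcp_pos: [501.6, -87.2, 162.0]
tool_rot: [-1.571, -0.002, 0.463]
force: [-0.6, -0.4, 0.6]
finger_gap: -0.2
```

```bash
cat > st.py <<'E'
from h import *
import cv2,sys
def rel():
    s=read_state();p=s["tcp_pos"]-np.array([516.5,-84.5,0]);c,n=np.cos(.463),np.sin(.463)
    print("t",s["time"],"X",p[0]*c+p[1]*n,"Y",-p[0]*n+p[1]*c,"Z",p[2],"rot",s["tool_rot"],"F",s["force"])
E
python3 - <<'E'
from st import *
rel()
im=grab_frame("wrist");cv2.imwrite("pics/w2.png",im[:,:,::-1])
im=grab_frame("scene");cv2.imwrite("pics/s2.png",cv2.resize(im[130:280,170:340,::-1],None,fx=3.5,fy=3.5))
E
```

```text
t 5.075 X -14.561676677322053 Y 4.260609126749571 Z 161.9501189308391 rot [-1.57127799e+00 -1.54604906e-03  4.62542872e-01] F [-0.58829541 -0.36384199  0.57804188]
```

View pics/w2.png

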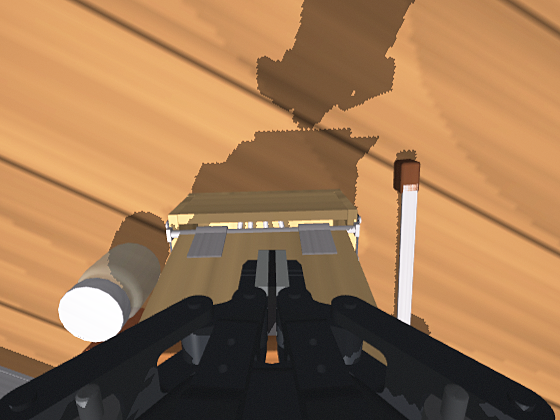

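View pics/s2.png

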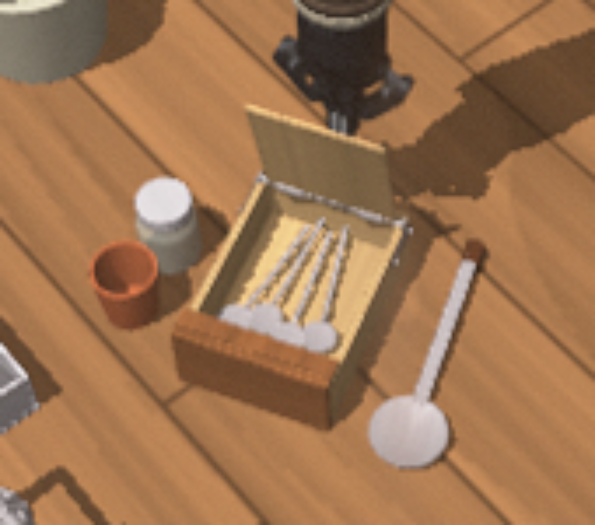

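The fingers stand just behind the batten (scene crop at 340,120), but about 5 mm too far to box +y. I'll correct that and start folding along the arc.

Call:
play_rows(
  deltas=[0.004,0.001,-0.005,0,0,0,255,0.009,0.003,-0.005,0,0,0,255,0.019,0.005,-0.005,0,0,0,255,0.029,0.007,-0.005,0,0,0,255,0.04,0.011,-0.005,0,0,0,255,0.05,0.014,-0.005,0,0,0,255,0.057,0.019,-0.005,0,0,0,255,0.063,0.024,-0.005,0,0,0,255,0.069,0.031,-0.005,0,0,0,255,0.074,0.037,-0.005,0,0,0,255,0.074,0.037,-0.005,0,0,0,255],
)

```text
time: 6.55
tcp_pos: [569.4, -58.9, 124.3]
tool_rot: [-1.571, -0.0, 0.462]
force: [-0.4, -0.4, -0.0]
finger_gap: 0.0
```

Run:
```python
from st import *
rel()
im=grab_frame("wrist");cv2.imwrite("pics/w3.png",im[:,:,::-1])
im=grab_frame("scene");cv2.imwrite("pics/s3.png",cv2.resize(im[130:280,170:340,::-1],None,fx=3.5,fy=3.5))
for n in ["hinge_mid","batten","flap_edge","lip_edge","box"]:
    r=landmark_of("scene",n);print(n,[(([round(float(v)) for v in d["location"]]),round(d["confidence"],2)) for d in r[:2]])
```

```text
t 6.55 X 58.77012661554978 Y -0.7242354586654223 Z 124.26933668432896 rot [-1.57079720e+00 -2.95435290e-04  4.62046299e-01] F [-0.40808339 -0.42957839 -0.00393861]
hinge_mid [([518, -87, 72], 0.86)]
batten [([586, -51, 154], 0.74)]
flap_edge [([622, -32, 163], 0.83)]
lip_edge [([665, -12, 82], 0.56)]
box [([590, -48, -4], 0.74)]
```

View pics/w3.png

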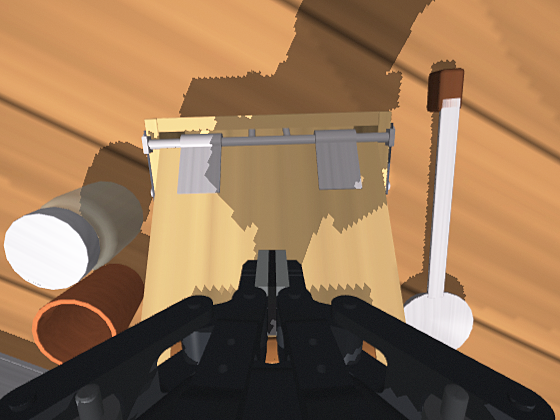

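View pics/s3.png

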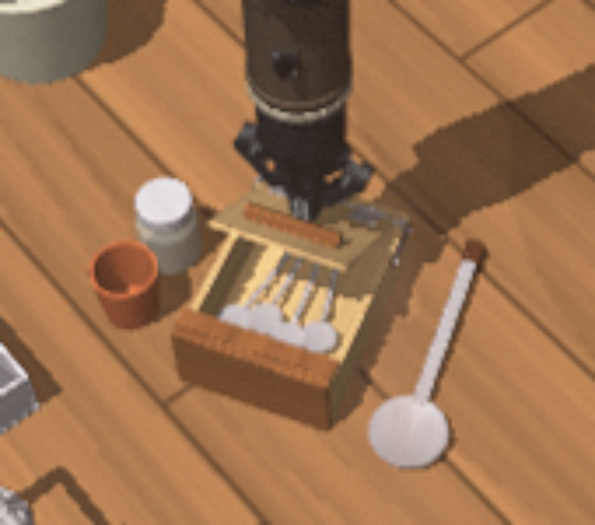

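Folding well: the flap is at about 0.63 rad with the fingertip behind the batten (scene crop 300,205). Continuing down to flat.

Call:
play_rows(
  deltas=[0.006,0.008,0,0,0,0,255,0.01,0.015,0,0,0,0,255,0.013,0.024,0,0,0,0,255,0.016,0.032,0,0,0,0,255,0.017,0.04,0,0,0,0,255,0.018,0.045,0,0,0,0,255,0.018,0.048,0,0,0,0,255,0.018,0.05,0,0,0,0,255,0.018,0.051,0,0,0,0,255,0.018,0.051,0,0,0,0,255],
)

```text
time: 8.15
tcp_pos: [585.7, -51.0, 74.7]
tool_rot: [-1.571, -0.002, 0.462]
force: [-1.5, 1.8, 8.5]
finger_gap: 0.0
```

Run:
```python
from st import *
rel()
im=grab_frame("wrist");cv2.imwrite("pics/w4.png",im[:,:,::-1])
im=grab_frame("scene");cv2.imwrite("pics/s4.png",cv2.resize(im[130:280,170:340,::-1],None,fx=3.5,fy=3.5))
for n in ["hinge_mid","batten","flap_edge","lip_edge","box"]:
    r=landmark_of("scene",n);print(n,[(([round(float(v)) for v in d["location"]]),round(d["confidence"],2)) for d in r[:2]])
rel()
```

```text
t 8.15 X 76.84978319709782 Y -0.9705630102571519 Z 74.71978146314274 rot [-1.57095335 -0.00195674  0.46157399] F [-1.48788632  1.82736431  8.50235225]
hinge_mid [([518, -85, 75], 0.73)]
batten [([617, -34, 88], 0.93)]
flap_edge [([664, -15, 82], 0.72), ([646, -18, 71], 0.64)]
lip_edge [([664, -14, 81], 0.78)]
box [([591, -47, -3], 0.55)]
t 8.5 X 76.87335238255358 Y -0.9611208040260664 Z 74.71940311619596 rot [-1.57103376 -0.00199436  0.46169053] F [-1.55822252  2.87813896  8.89090261]
```

View pics/w4.png

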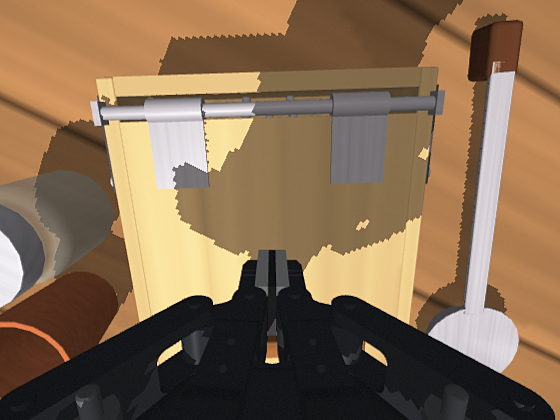

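View pics/s4.png

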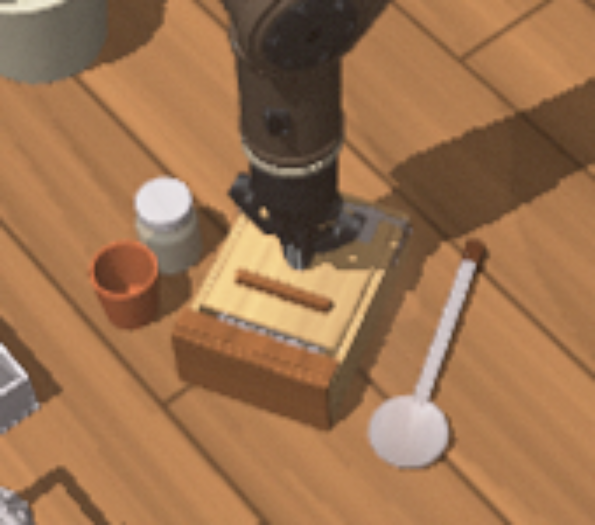

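The flap is flat (tip 74.7 mm, about 9 N down), with its edge short of the lip and the batten ~20 mm ahead of the finger (scene crop 285,288). Now I'll push forward while keeping the press.

Call:
play_rows(
  deltas=[0.004,0.0015,0,0,0,0,255,0.009,0.0015,0,0,0,0,255,0.014,0.0015,0,0,0,0,255,0.019,0.0015,0,0,0,0,255,0.023,0.0015,0,0,0,0,255,0.027,0.0015,0,0,0,0,255,0.031,0.0015,0,0,0,0,255,0.035,0.0015,0,0,0,0,255,0.035,0.0015,0,0,0,0,255],
)

```text
time: 9.62
tcp_pos: [615.1, -36.8, 73.9]
tool_rot: [-1.57, 0.001, 0.46]
force: [-10.1, -1.7, 14.5]
finger_gap: 0.0
```

Run:
```python
from st import *
rel()
im=grab_frame("wrist");cv2.imwrite("pics/w5.png",im[:,:,::-1])
im=grab_frame("scene");cv2.imwrite("pics/s5.png",cv2.resize(im[130:280,170:340,::-1],None,fx=3.5,fy=3.5))
for n in ["hinge_mid","batten","flap_edge","lip_edge","box"]:
    r=landmark_of("scene",n);print(n,[(([round(float(v)) for v in d["location"]]),round(d["confidence"],2)) for d in r[:2]])
```

```text
t 9.625 X 109.50831601276815 Y -1.3543724882267298 Z 73.93729492432804 rot [-1.57013898e+00  1.12478703e-03  4.60354008e-01] F [-10.10896049  -1.72911302  14.48618906]
hinge_mid [([540, -72, 73], 0.68)]
batten [([640, -22, 88], 0.62), ([596, -46, 0], 0.54)]
flap_edge [([671, -4, 73], 0.71)]
lip_edge [([664, -14, 82], 0.66)]
box [([592, -46, -3], 0.79), ([708, -152, -2], 0.52)]
```

View pics/w5.png

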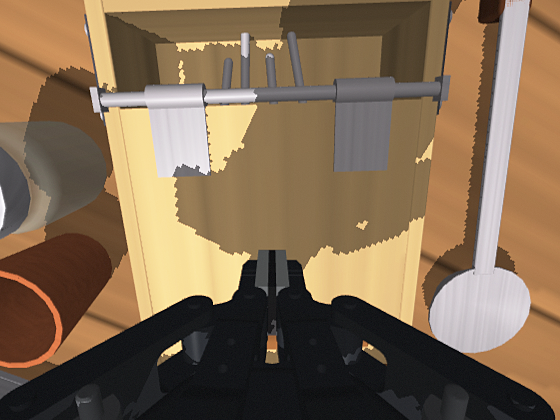

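View pics/s5.png

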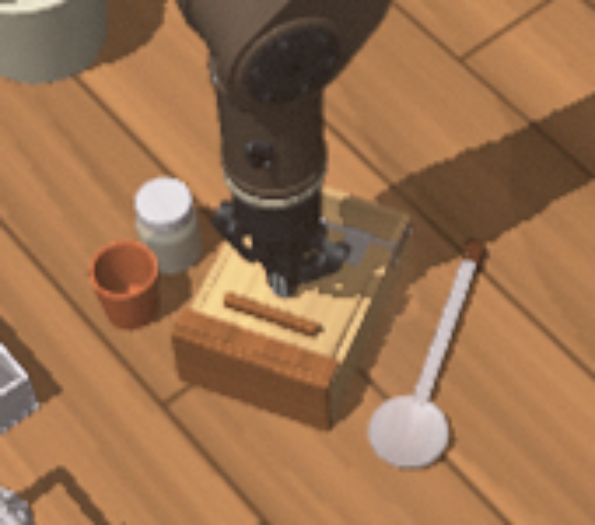

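The flap was carried forward by tip friction: the landmarks now put the runner at about 28 mm, with the box still in place. I'll ease the press a little and close up to the batten, watching the force.

Call:
play_rows(
  deltas=[0.002,0.0003,0,0,0,0,255,0.004,0.0003,0,0,0,0,255,0.006,0.0003,0,0,0,0,255],
)

```text
time: 10.35
tcp_pos: [618.6, -35.7, 74.1]
tool_rot: [-1.57, 0.004, 0.459]
force: [-7.5, -2.4, 11.2]
finger_gap: -0.5
```

Run:
```python
from st import *
rel()
for c in ["scene","top","wrist"]:
  im=grab_frame(c)
  if c=="wrist": cv2.imwrite("pics/w6.png",im[:,:,::-1])
  if c=="scene": cv2.imwrite("pics/s6.png",cv2.resize(im[150:260,200:310,::-1],None,fx=5,fy=5))
  for n in ["hinge_mid","batten","flap_edge","lip_edge","box"]:
    for d in landmark_of(c,n)[:1]:
      p=np.array(d["location"])-[516.5,-84.5,0];print(c,n,round(p[0]*.895+p[1]*.446-83.7,1),round(-p[0]*.446+p[1]*.895,1),round(p[2]),round(d["confidence"],2))
```

```text
t 10.35 X 113.14831737665756 Y -1.889717338288051 Z 74.0825166905811 rot [-1.5695905   0.00405884  0.458931  ] F [-7.45047078 -2.42305248 11.16026839]
scene hinge_mid -55.5 -2.1 73 0.77
scene batten 52.5 0.9 88 0.82
scene flap_edge 91.9 4.7 75 0.91
scene lip_edge 78.7 -3.0 81 0.91
scene box -0.2 1.0 -4 0.81
top hinge_mid -56.2 1.1 74 0.59
top lip_edge 79.2 3.4 73 0.73
top box 1.7 -0.6 0 0.94
wrist hinge_mid -57.5 -2.1 72 0.85
wrist batten 55.1 2.9 85 0.84
wrist flap_edge 95.4 3.9 72 0.95
wrist lip_edge 79.1 5.0 79 0.73
wrist box -1.1 -2.7 2 0.68
```

View pics/s6.png

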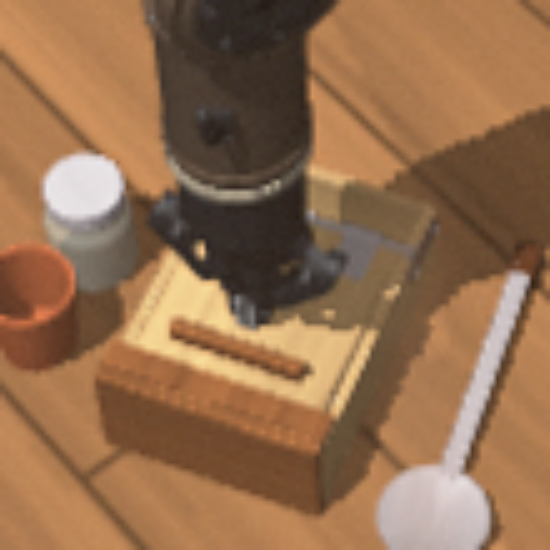

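Call:
play_rows(
  deltas=[0.003,-0.0003,0,0,0,0,255,0.006,-0.0003,0,0,0,0,255,0.009,-0.0003,0,0,0,0,255,0.011,-0.0003,0,0,0,0,255,0.013,-0.0003,0,0,0,0,255],
)

```text
time: 11.88
tcp_pos: [629.2, -31.2, 74.6]
tool_rot: [-1.57, 0.006, 0.458]
force: [-5.2, -2.3, 8.5]
finger_gap: 0.0
```

Run:
```python
from st import *
rel()
for c in ["scene","wrist"]:
  im=grab_frame(c)
  if c=="wrist": cv2.imwrite("pics/w7.png",im[:,:,::-1])
  if c=="scene": cv2.imwrite("pics/s7.png",cv2.resize(im[150:260,200:310,::-1],None,fx=5,fy=5))
  for n in ["hinge_mid","batten","flap_edge","lip_edge","box"]:
    for d in landmark_of(c,n)[:1]:
      p=np.array(d["location"])-[516.5,-84.5,0];print(c,n,round(p[0]*.895+p[1]*.446-83.7,1),round(-p[0]*.446+p[1]*.895,1),round(p[2]),round(d["confidence"],2))
```

```text
t 11.875 X 124.650126949308 Y -2.6206276561382467 Z 74.59417863306942 rot [-1.56972404  0.00592942  0.45784671] F [-5.24730627 -2.29730059  8.52908511]
scene hinge_mid 285.0 449.8 -2 0.73
scene batten 57.7 2.7 90 0.71
scene flap_edge 95.4 2.8 71 0.78
scene lip_edge 80.0 -4.2 82 0.71
scene box 3.1 1.0 -6 0.72
wrist hinge_mid -51.1 -2.1 71 0.68
wrist lip_edge 80.3 5.0 81 0.96
wrist box -1.7 -3.1 1 0.56
```

View pics/s7.png

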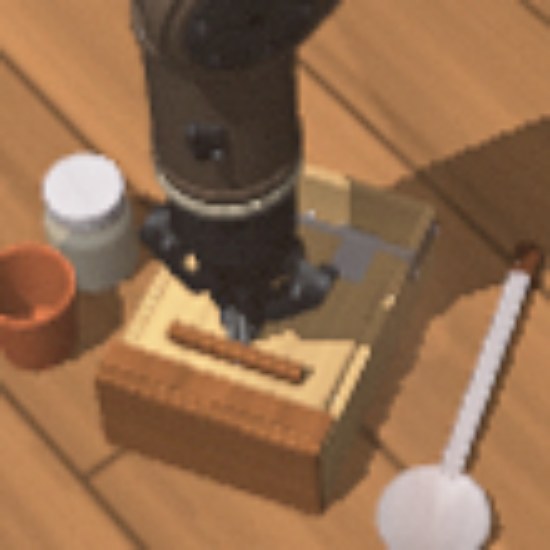

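Call:
play_rows(
  deltas=[0.0015,0.0002,0,0,0,0,255,0.003,0.0002,0,0,0,0,255,0.004,0.0002,0,0,0,0,255,0.005,0.0002,0,0,0,0,255],
)

```text
time: 12.98
tcp_pos: [632.5, -30.0, 74.6]
tool_rot: [-1.57, 0.008, 0.457]
force: [-6.0, -1.3, 7.8]
finger_gap: 0.1
```

Run:
```python
from st import *
rel()
for c in ["scene","wrist"]:
  im=grab_frame(c)
  if c=="scene": cv2.imwrite("pics/s8.png",cv2.resize(im[150:260,200:310,::-1],None,fx=5,fy=5))
  for n in ["hinge_mid","batten","flap_edge","lip_edge","box"]:
    for d in landmark_of(c,n)[:1]:
      p=np.array(d["location"])-[516.5,-84.5,0];print(c,n,round(p[0]*.895+p[1]*.446-83.7,1),round(-p[0]*.446+p[1]*.895,1),round(p[2]),round(d["confidence"],2))
```

```text
t 12.975 X 128.1477882272431 Y -3.1058076019640097 Z 74.59329388984959 rot [-1.56962391  0.00777092  0.4569575 ] F [-5.95428915 -1.33434689  7.82445529]
scene hinge_mid -52.3 -3.4 75 0.87
scene batten 57.0 1.0 88 0.8
scene flap_edge 91.0 2.9 73 0.66
scene lip_edge 80.3 -5.1 80 0.97
scene box 0.2 -0.7 -1 0.65
wrist hinge_mid -53.7 -0.6 70 0.69
wrist flap_edge 62.6 -149.6 -2 0.67
wrist lip_edge 84.1 6.3 84 0.8
wrist box -0.6 -5.3 1 0.91
```

View pics/s8.png

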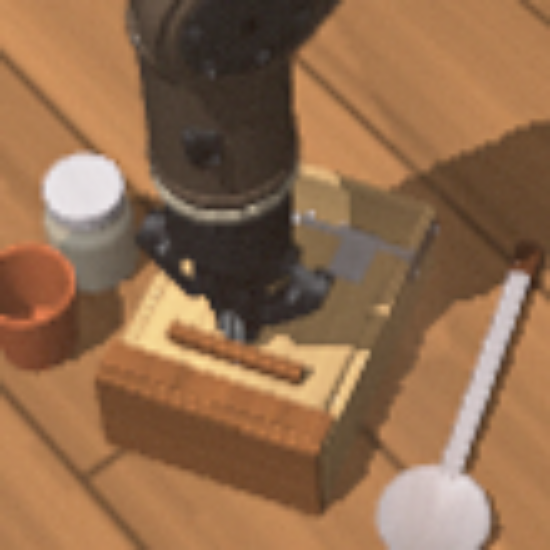

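Call:
play_rows(
  deltas=[0.001,0.0002,0,0,0,0,255,0.002,0.0002,0,0,0,0,255,0.003,0.0002,0,0,0,0,255,0.004,0.0002,0,0,0,0,255],
)

```text
time: 14.08
tcp_pos: [634.1, -29.6, 74.5]
tool_rot: [-1.569, 0.011, 0.456]
force: [-9.8, -2.9, 11.6]
finger_gap: -0.2
```

Run:
```python
from st import *
rel()
```

```text
t 14.075 X 129.75897117231943 Y -3.445618088351864 Z 74.46829157419194 rot [-1.56885767  0.01125667  0.45573595] F [-9.83016363 -2.93508248 11.58350024]
```

Resistance rose (about 10 N with only 1.6 mm of travel), so the finger is against the batten and the runner is at its stop. I'll lift straight off, since dragging back could pull the flap out.

Call:
play_rows(
  deltas=[-0.001,-0.006,0,0,0,0,255,-0.002,-0.02,0,0,0,0,255,-0.004,-0.05,0,0,0,0,255,-0.02,-0.09,0,0,0,0,255,-0.05,-0.13,0,0,0,0,255,-0.09,-0.17,0,0,0,0,255,-0.13,-0.21,0,0,0,0,255,-0.15,-0.23,0,0,0,0,255,-0.15,-0.23,0,0,0,0,255],
)

```text
time: 15.2
tcp_pos: [501.8, -96.1, 308.7]
tool_rot: [-1.57, 0.007, 0.454]
force: [-0.4, 0.2, 0.5]
finger_gap: -0.3
```

Run:
```python
from st import *
rel()
for c in ["scene","top","wrist"]:
  im=grab_frame(c)
  if c=="scene": cv2.imwrite("pics/s9.png",cv2.resize(im[150:260,180:320,::-1],None,fx=5,fy=5))
  if c=="wrist": cv2.imwrite("pics/w9.png",im[:,:,::-1])
  for n in ["hinge_mid","batten","flap_edge","lip_edge","box"]:
    for d in landmark_of(c,n)[:1]:
      p=np.array(d["location"])-[516.5,-84.5,0];print(c,n,round(p[0]*.895+p[1]*.446-83.7,1),round(-p[0]*.446+p[1]*.895,1),round(p[2]),round(d["confidence"],2))
for n in ["cup","jar","ladle"]:
   print(n,[np.round(d["location"]) for d in landmark_of("top",n)[:1]])
```

```text
t 15.2 X -18.3244899955723 Y -3.8404346655458763 Z 308.70381732733114 rot [-1.57019694  0.00676893  0.45384026] F [-0.42041076  0.22094057  0.45286134]
scene hinge_mid -53.6 -1.5 72 0.68
scene batten -7.5 143.0 -1 0.74
scene flap_edge 92.2 1.4 80 0.86
scene lip_edge 78.9 -0.7 79 0.82
scene box -1.3 -1.0 -3 0.66
top hinge_mid 3.2 0.0 1 0.17
top batten 59.6 1.9 92 0.93
top flap_edge 94.6 6.0 85 0.6
top lip_edge 82.2 2.4 78 0.88
top box 2.2 -2.5 0 0.89
wrist hinge_mid -53.3 -3.6 72 0.65
wrist box 0.4 -1.2 0 0.93
cup [array([ 714., -150.,    2.])]
jar []
ladle [array([522.,  74.,  -2.])]
```

View pics/s9.png

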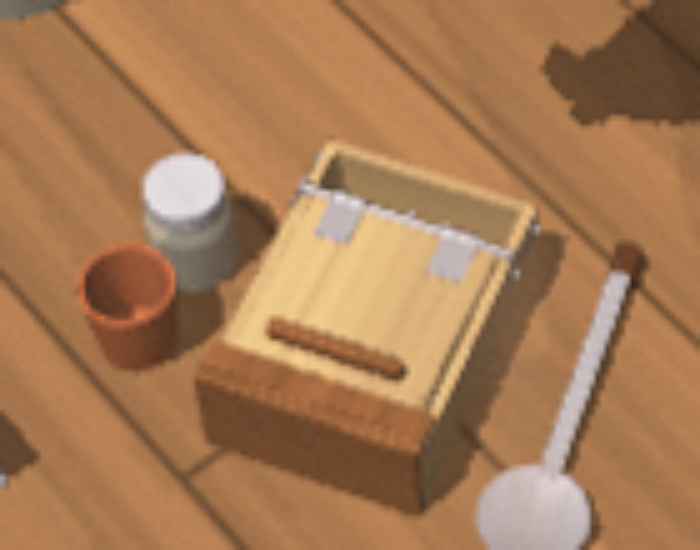

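View pics/w9.png

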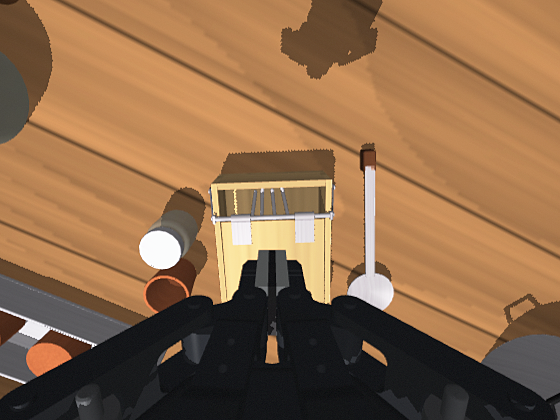

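The flap is down with its edge under the lip (scene crop ~ (320,390)) and its hinge at box x of about -54, so the runner is around 30 mm. The arm is clear and the force reads about zero, so I'm handing in.

```bash
python3 -c "
from cell import *
print(close_job())"
```

```text
the job is handed in; nothing more can be done
None
```

The spoon box is shut. I folded the flap flat with the shut fingertips, slid it forward while pressing it down, pushed the batten against the end stop, and lifted straight off.

- **Sliding:** The fingertip's grip on the plate carried the flap most of the way. The batten itself only took the final push at about 10 N, and that one was confirmed by the force rise, not seen.
- **Flap:** It stayed down after I let go. The hinge landmark is at box x ≈ -54 mm, so the runner is near its 30 mm stop. The flap edge reads x ≈ 92–95 mm, about 12–15 mm beneath the lip.
- **Box and bench:** The box is within about 2–3 mm of its starting place, which is within measurement noise. The cup and ladle read unchanged, and the jar looks in place in the pictures.
- **Arm:** It ended clear, about 310 mm above the bench with about 0.5 N on the tool, at 15 s of the 48 s.

**Checks that disagreed or failed:**
- The last flap-edge heights were 80 mm from the scene camera and 85 mm from the top camera; a tucked edge should sit near 78 mm. I put this down to the networks' error, since the pictures show the edge under the lip.
- Two landmark readings in the last check were plainly wrong: the batten from the scene camera and a low-confidence hinge from the top camera. I ignored both.
- The jar was not detected in the last top view.
- I did not re-measure the pot, mortar, pestle or colander, though nothing came near them.

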